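# Make up two specimen polishing kits

## Task

Make up the two kits for the next polishing runs. The round specimen mount and the steel weight belong together on the spring lift; the rectangular mount, the small amber bottle and the white jar belong in the flat three-bay tray. Stand one item flat in each bay, upright, and tip nothing over on the way.

Things in the scene. Friction and masses are not known exactly. Their poses are not given: they have to be found in the camera images.
- round_mount: Specimen mount: plain red-brown phenolic cylinder, 40 mm diameter, 30 mm tall, about 80 g, with a round steel face in its top. Stands loose on the bench. Origin: centre of its underside, z up along its height.
- block_mount: Rectangular specimen mount: red-brown phenolic block 46 mm (its x) by 32 mm (its y), 30 mm tall, about 80 g, with a rectangular steel face in its top. Loose on the bench, turned any way. Origin: centre of its underside, z up along its height.
- weight: Grey steel load weight, about 300 g: disc 40 mm diameter and 30 mm tall, on it a neck 14 mm diameter and a knob 22 mm diameter (38 to 50 mm above the underside). Loose on the bench. Origin: centre of its underside, z up along its height.
- bottle: Small round amber glass bottle with paper label and blue cap, 34 mm diameter, 66 mm tall in all, straight-sided up to 37 mm; cap 18 mm diameter, from 50 to 66 mm; about 60 g. Loose on the bench. (Not the two 140 mm ones at the back.) Origin: centre of its underside, z up along its height.
- jar: Squat white plastic jar, 45 mm tall: body 42 mm diameter up to 27 mm, above it a white lid 46 mm diameter, about 90 g. Loose on the bench. Origin: centre of its underside, z up along its height.
- tray: Flat grey tray, dark lips, fixed to the bench: 88 mm (its x) by 214 mm (its y), three bays in a row along y, centres at y = -70, 0 and +70 mm, x = 0. Each bay is 80 mm (x) by 66 mm (y) inside, its floor 4 mm above the origin; lips and dividers (4 mm thick) reach 12 mm above the origin. Origin: centre of its underside, on the bench.
- lift: Spring lift: grey metal platform 88 (x) by 144 mm (y) on a bellows over a fixed 110 x 130 mm foot. Two bays, centres at y = -35, +35 mm, x = 0, each 80 (x) by 66 mm inside; floor 5 mm, lips and divider 13 mm above the origin: centre of the platform's underside, 55 mm above the bench when empty, moving with it. Sinks straight down, up to 24 mm: starts at 0.3 N load, then 1 mm per 0.19 N.
Things that resemble listed ones, but are neither listed nor needed, are in the scene too. What is shaped like the block_mount but turquoise or yellow is not meant.

How it is judged (in metres and radians):
At the end, for the whole second after the job is handed in: Round mount and weight in the lift's bays, block mount, bottle and jar in the tray's, one to a bay: centre within 22 mm (along the row) and 30 mm (across) of the bay's, underside within 3 mm of its floor, tilt under 0.1 rad, released, at rest (x of round_mount in the frame of lift between -0.03 and 0.03 m and z of round_mount in the frame of lift between 0.002 and 0.008 m and angle between each of round_mount, weight, block_mount, bottle, jar's own z axis and vertical below 0.1 rad and linear speed of each of round_mount, weight, block_mount, bottle, jar below 0.02 m/s and angular speed of each of round_mount, weight, block_mount, bottle, jar below 0.3 rad/s and x of weight in the frame of lift between -0.03 and 0.03 m and z of weight in the frame of lift between 0.002 and 0.008 m and x of block_mount in the frame of tray between -0.03 and 0.03 m and z of block_mount in the frame of tray between 0.001 and 0.007 m and x of bottle in the frame of tray between -0.03 and 0.03 m and z of bottle in the frame of tray between 0.001 and 0.007 m and x of jar in the frame of tray between -0.03 and 0.03 m and z of jar in the frame of tray between 0.001 and 0.007 m and ((y of round_mount in the frame of lift between -0.057 and -0.013 m and y of weight in the frame of lift between 0.013 and 0.057 m) or (y of round_mount in the frame of lift between 0.013 and 0.057 m and y of weight in the frame of lift between -0.057 and -0.013 m)) and ((y of block_mount in the frame of tray between -0.092 and -0.048 m and y of bottle in the frame of tray between -0.022 and 0.022 m and y of jar in the frame of tray between 0.048 and 0.092 m) or (y of block_mount in the frame of tray between -0.092 and -0.048 m and y of bottle in the frame of tray between 0.048 and 0.092 m and y of jar in the frame of tray between -0.022 and 0.022 m) or (y of block_mount in the frame of tray between -0.022 and 0.022 m and y of bottle in the frame of tray between -0.092 and -0.048 m and y of jar in the frame of tray between 0.048 and 0.092 m) or (y of block_mount in the frame of tray between -0.022 and 0.022 m and y of bottle in the frame of tray between 0.048 and 0.092 m and y of jar in the frame of tray between -0.092 and -0.048 m) or (y of block_mount in the frame of tray between 0.048 and 0.092 m and y of bottle in the frame of tray between -0.092 and -0.048 m and y of jar in the frame of tray between -0.022 and 0.022 m) or (y of block_mount in the frame of tray between 0.048 and 0.092 m and y of bottle in the frame of tray between -0.022 and 0.022 m and y of jar in the frame of tray between -0.092 and -0.048 m))); the robot touches nothing.
It fails at once if one of the five items is tipped over (leans more than 0.9 rad) (angle between any of round_mount, block_mount, weight, bottle, jar's own z axis and vertical above 0.9 rad).
It also fails if it takes over 128 s, if anything falls off the work surface, if the arm or the gripper's body presses on something with over 40 N, if the wrist force passes 120 N, or if a joint passes its speed limit or range.

## Robot

A 6-joint arm with a two-finger parallel gripper is mounted at the origin on the work surface. World frame = base frame: x ahead of the robot, y to its left, z up, the work surface at z = 0. Lengths are in m, angles in degrees, forces in N, time in s.
With the tool pointing down it reaches from about 0.3 to 0.75 m from the base axis. Payload 8.5 kg.
Tool frame: the origin (TCP) lies at the very end of the fingers, on their centre line; the grasp point (between the pads) lies 19 mm behind it (env.hold_point_z is the distance from the TCP to the grasp point, in m); z points along the fingers, y is the line along which they close (so a half turn about z gives the same grasp; the last joint's range is limited). The gripper opens to 85 mm and grips with 20 to 120 N. Pads are 22 mm wide; open, the fingers measure 114 mm over their backs; the gripper's body (76 mm by 85 mm) begins 54 mm behind the grasp point. The pads swing forward as they close: fully open they stand 13 mm farther back than shut.
Start: joints at [56.247, 21.807, 74.336, -0, 83.858, -12.336], TCP at [0.201, 0.512, 0.231] pointing down, gripper open.
Joint ranges: [-178.18, 178.18], [-50.72, 133.34], [12.68, 142.11], [-81.47, 261.47], [9.98, 163.14], [-165.26, 165.26]. Speed limits (degrees/s): [136.94, 136.94, 180, 180, 180, 180].

## Interface

Orientations are given as a 3x3 rotation matrix whose columns are the frame's x, y, z axes.
In Python, from rig import env, optics gives the robot as it stands.
- The arm moves only by the shell command python3 -m jog 'ROWS' [OPENING] [FORCE]. ROWS is JSON, a list of rows, each an object with "linear": the shift along the tool's x, y, z in units of 40 mm (1.0 is 40 mm), a list of three; "roll": the turn about the tool's z in units of 5 degrees (1.0 is 5 degrees). A call has 1 to 12 rows; each row shifts and turns the commanded pose from where the row before left it, along the tool's axes as they then stand; what a row does not reach is not made up. A row lasts 1/12 s, in which the tool goes at most 41.7 mm and 7.16 degrees, less where a joint would pass 70% of its speed; a pose out of reach is approached as far as the arm can. A call is refused whole if a number of a shift passes 1 or a number of a turn 1, either way. A call with a gripper value outside its range is refused whole. OPENING is the opening, from -1 (shut) to 1 (fully open), set as the call begins (- or left out, the last holds). The fingers move at their own pace and stop on an object; FORCE is the grip in N (left out, the last holds). Time passes only in rows, so rows that do not move let the fingers close. It gives the time, the measured TCP pose, the force, the opening and the grip force at its end, in the units of the state.
- env.observe(): the state, without advancing time (a new reading comes with each control period).
- optics.get_image(name): name is "scene" or "top" or "wrist"; returns the picture (480x640x3 uint8, red, green, blue); there is no depth.
- optics.calibration(name): a dict with "fov_y" (degrees; the focal length in pixels is half the picture's height over the tangent of half this angle, whatever the lens; pixels are square), "cx", "cy" (the principal point, pixels), "T" (4x4, takes a point from camera to world coordinates). Camera axes: x right, y down, z forward; pixel columns grow to the right and rows downward; lengths in m; the calibration is good to about 2 mm. A picture is of the moment at which its call begins: read the wrist's pose just before it. calibration takes no time and is no camera call; for the wrist camera it gives the pose at the moment of the call.
- env.close_job(): hands the job in; it is judged then, once.
The state is a dict: "time_s": time; "q": joint angles; "qvel": joint speeds; "joint_efforts": joint torques, N m; "position": TCP position; "tool_rot": TCP orientation; "ft_force": force on the tool from outside, world axes, zero at the start; "wrist_torque": the same for the moment, N m; "grip_width": finger opening in m; "gripper_force": force on a finger pad.
Only numpy, scipy, OpenCV 4.12 (cv2) and the standard library are available. Lean on these libraries where they do the work, as an engineer would, in place of code of your own. Each camera call takes 0.05 s, during which the arm holds its last target. There are 200 camera calls.

## Working session

There is one attempt and no reset: what is moved stays moved. The work goes in short steps, Python scripts to look and compute and a shell command to move; the robot and the scene stay as the last step left them, time stands still between calls to the robot, and variables do not carry over. Pictures are saved under pics/ and viewed, at most 14 in all, crops included, and the job is handed in when it is done.

```bash
ls; mkdir -p pics; python3 - <<'E'
from rig import env, optics
import cv2,numpy as np
np.set_printoptions(precision=4,suppress=True)
for n in("top","scene"):
    c=optics.calibration(n);print(n,c)
    cv2.imwrite(f"pics/{n}0.png",optics.get_image(n)[:,:,::-1])
s=env.observe();print(s['time_s'],s['position'],s['tool_rot'],s['grip_width'],env.hold_point_z)
E
```

```text
pics
top {'fov_y': 54.13994068512766, 'cx': 310.1482951550347, 'cy': 241.74653947919882, 'T': array([[ 0.0189, -0.9767,  0.2139,  0.4   ],
       [-0.9998, -0.0179,  0.0069, -0.0112],
       [-0.0029, -0.214 , -0.9768,  0.9775],
       [ 0.    ,  0.    ,  0.    ,  1.    ]])}
scene {'fov_y': 57.90751088733331, 'cx': 313.14921298468266, 'cy': 238.105451773784, 'T': array([[ 0.5273,  0.5499, -0.6477,  1.1264],
       [ 0.8496, -0.3305,  0.411 , -0.3421],
       [ 0.0119, -0.767 , -0.6415,  0.5965],
       [ 0.    ,  0.    ,  0.    ,  1.    ]])}
0.1 [0.2007 0.5118 0.2308] [[-0.9309  0.3652 -0.0008]
 [ 0.3652  0.9309 -0.0011]
 [ 0.0003 -0.0013 -1.    ]] 0.08529500368640908 0.0187
```

View pics/top0.png

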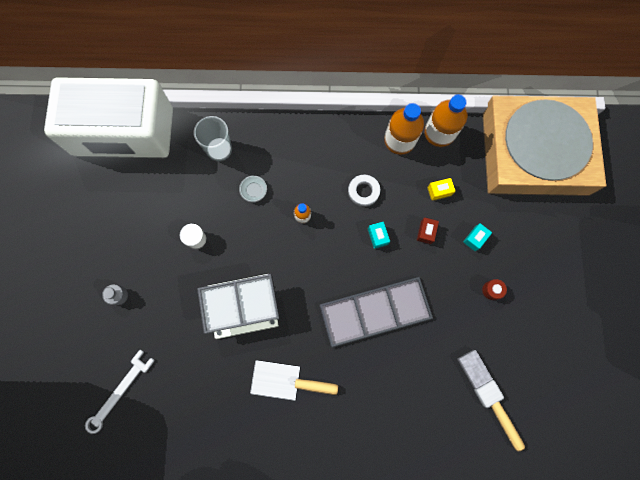

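View pics/scene0.png

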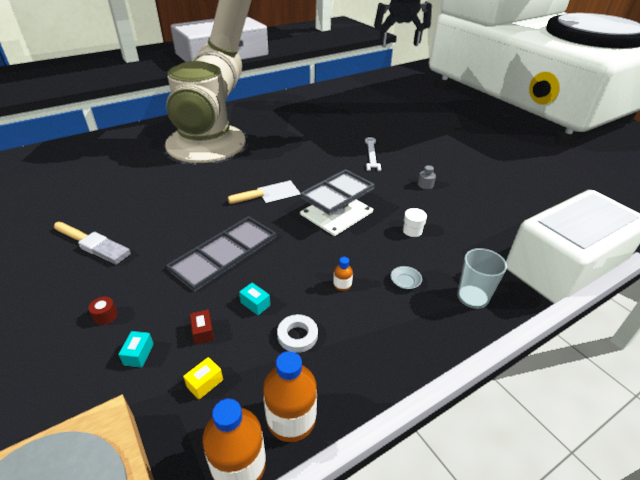

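Top view: red-brown round mount at about (496,289), red-brown block (429,230), bottle (303,212), jar (193,236), weight (114,294), lift (240,305), tray (376,312). Scene view shows the same items; the arm is out of the way of both.

```bash
cat > h.py <<'E'
from rig import env, optics
import cv2, numpy as np
np.set_printoptions(precision=4,suppress=True)
def ray(name,px,z,c=None):
    c=c or optics.calibration(name); f=240/np.tan(np.radians(c['fov_y']/2))
    px=np.atleast_2d(px).astype(float); T=c['T']
    d=np.c_[(px[:,0]-c['cx'])/f,(px[:,1]-c['cy'])/f,np.ones(len(px))]@T[:3,:3].T
    return (T[:3,3]+d*((z-T[2,3])/d[:,2])[:,None])[:,:2]
def blobs(mask,box,amin=15):
    x0,y0,x1,y1=box; m=np.zeros_like(mask); m[y0:y1,x0:x1]=mask[y0:y1,x0:x1]
    cs,_=cv2.findContours(m,cv2.RETR_EXTERNAL,cv2.CHAIN_APPROX_NONE)
    return sorted([c for c in cs if cv2.contourArea(c)>=amin],key=cv2.contourArea,reverse=True)
def cen(c):
    M=cv2.moments(c); return np.array([M['m10']/M['m00'],M['m01']/M['m00']])
def go(x,y,z,yaw=None):
    """print remaining roll (units) and shift in tool axes after that roll (units). yaw: direction deg of tool y in world, mod 180"""
    s=env.observe();R=s['tool_rot'];p=s['position']
    cur=np.degrees(np.arctan2(R[1,1],R[0,1]))
    d=0 if yaw is None else (yaw-cur+90)%180-90
    a=np.radians(cur+d); Y=np.array([np.cos(a),np.sin(a)]); X=np.array([Y[1],-Y[0]])
    X=X if X@R[:2,0]>0 or abs(d)>45 else X
    # tool z down: x = y cross z
    X=np.cross([*Y,0],[0,0,-1])[:2]
    D=np.array([x,y])-p[:2]
    print('t',round(s['time_s'],2),'p',p,'w %.4f'%s['grip_width'],'q6 %.1f'%s['q'][5],'roll %.2f(or %.2f) shift x %.2f y %.2f z %.2f'%(-d/5,(-d-np.sign(d)*-180)/5,X@D/.04,Y@D/.04,(p[2]-z)/.04))
E
cat > m.py <<'E'
from h import *
t=cv2.imread('pics/top0.png');s=cv2.imread('pics/scene0.png')
ht=cv2.cvtColor(t,cv2.COLOR_BGR2HSV);hs=cv2.cvtColor(s,cv2.COLOR_BGR2HSV)
def rng(h,a,b):return cv2.inRange(h,np.array(a),np.array(b))
wh=lambda h:rng(h,(0,0,150),(180,70,255))
blue=lambda h:rng(h,(100,120,80),(130,255,255))
def two(n,mk,bt,bs,z):
    a=blobs(mk(ht),bt,8)[0];b=blobs(mk(hs),bs,8)[0]
    print(n,ray('top',cen(a),z),ray('scene',cen(b),z),cv2.boundingRect(a),cv2.boundingRect(b))
two('round',wh,(480,275,512,305),(85,290,120,325),.03)
two('block',wh,(415,215,442,246),(188,305,215,345),.03)
two('cap',blue,(290,200,315,225),(330,250,360,275),.060)
two('jar',wh,(175,220,215,255),(398,205,432,240),.045)
two('yellow/turq',wh,(370,222,390,247),(240,283,272,315),.03)
g=lambda h:rng(h,(0,0,60),(180,80,255))
two('weight',g,(98,280,130,310),(412,162,440,190),.03)
c=max(blobs(wh(ht),(415,215,442,246),8),key=cv2.contourArea);r=cv2.boxPoints(cv2.minAreaRect(c))
red=rng(ht,(0,100,30),(15,255,255))|rng(ht,(170,100,30),(180,255,255))
w=ray('top',r,.03);print('face edges',np.diff(w,axis=0))
w=ray('scene',cv2.boxPoints(cv2.minAreaRect(blobs(wh(hs),(188,305,215,345),8)[0])),.03);print(np.diff(w,axis=0))
for n,box,bs,z in(('tray',(318,275,436,350),(165,215,280,290),.004),('lift',(195,270,282,340),(298,165,378,215),.060)):
    for nm,h,bx in(('top',ht,box),('scene',hs,bs)):
        B=blobs(rng(h,(0,0,110),(180,70,255)),bx,100)[:3]
        P=np.array([ray(nm,cen(b),z)[0] for b in B]);print(n,nm,P.tolist(),[cv2.contourArea(b) for b in B])
a=np.hstack([cv2.resize(t[215:246,415:446],(280,280),interpolation=0),cv2.resize(t[268:340,195:285],(350,280)),cv2.resize(t[278:310,98:130],(280-160,120),interpolation=0) if 0 else cv2.resize(t[278:310,98:130],(168,280),interpolation=0)])
cv2.imwrite('pics/crop1.png',a)
E
python3 m.py
```

```text
round [[ 0.5177 -0.3827]] [[ 0.5167 -0.3842]] (492, 284, 10, 10) (95, 300, 11, 9)
block [[ 0.6395 -0.2505]] [[ 0.6385 -0.2513]] (425, 223, 9, 12) (196, 315, 9, 12)
cap [[0.6719 0.0137]] [[0.6702 0.0138]] (298, 203, 8, 10) (339, 256, 11, 13)
jar [[0.6142 0.238 ]] [[0.6324 0.2206]] (180, 223, 25, 25) (404, 208, 23, 29)
yellow/turq [[ 0.6285 -0.1477]] [[ 0.6274 -0.148 ]] (376, 228, 8, 11) (248, 288, 13, 10)
weight [[0.4899 0.3912]] [[0.5003 0.384 ]] (98, 280, 32, 30) (418, 165, 19, 24)
face edges [[ 0.0228 -0.0063]
 [-0.0032 -0.0131]
 [-0.0227  0.0063]]
[[ 0.0036  0.0124]
 [ 0.023  -0.0051]
 [-0.0036 -0.0121]]
tray top [[0.44657455383409494, -0.07379445323433183], [0.4669953914780364, -0.1417395255987156], [0.4871264663740772, -0.20899841180184567]] [1228.5, 1158.5, 1126.5]
tray scene [[0.4866018571892524, -0.21006791046291387], [0.4661790981622491, -0.14254890468335069], [0.4460469855631043, -0.07498103295338454]] [744.0, 634.5, 550.0]
lift top [[0.47051993486752897, 0.13210214808784823]] [3847.5]
lift scene [[0.4794005727417948, 0.10043412798419171], [0.4641952871328455, 0.1696894286678215], [0.5480558332335003, 0.12797375841304237]] [528.0, 456.5, 338.5]
```

View pics/crop1.png

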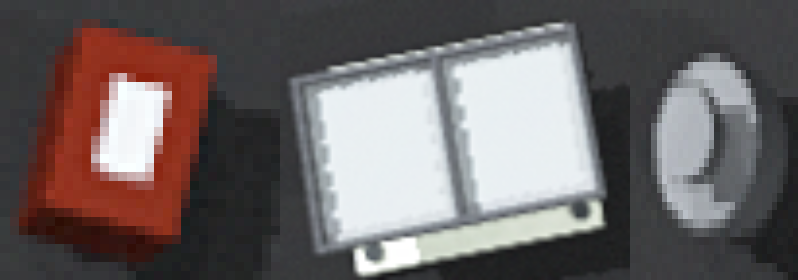

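The crop shows the block's long axis along its steel face, the two lift bays and the weight's knob (around top pixel (108.5,293)).

```bash
python3 - <<'E'
from h import *
print('liftL',ray('top',(221.5,308.6),.06),'liftR',ray('top',(280*0+195+(523-280)/3.89,268+128/3.89),.06))
print('jar',ray('top',(191.4,234.4),.045),ray('scene',(415.5,215.),.045))
print('knob',ray('top',(108.5,292.9),.05),ray('scene',(427.5,168.5),.05),'disc',ray('top',(112.7,294.6),.03))
s=cv2.imread('pics/scene0.png');cv2.imwrite('pics/c2.png',np.hstack([cv2.resize(s[160:192,410:442],(384,384),interpolation=0),cv2.resize(s[204:240,397:433],(384,384),interpolation=0)]))
go(.49,.386,.15,102.4-90)
E
```

```text
liftL [[0.465  0.1648]] liftR [[0.4812 0.0956]]
jar [[0.6151 0.238 ]] [[0.6166 0.2382]]
knob [[0.4923 0.392 ]] [[0.4932 0.3876]] disc [[0.491  0.3918]]
t 0.1 p [0.2007 0.5118 0.2308] w 0.0853 q6 -12.3 roll 11.24(or -24.76) shift x -4.62 y 6.39 z 2.02
```

View pics/c2.png

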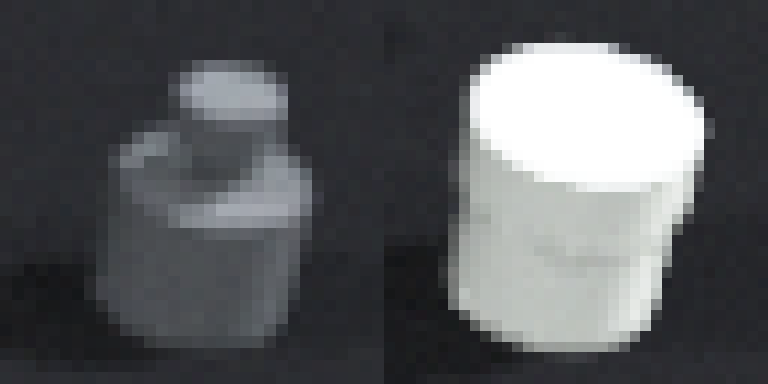

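```bash
python3 -m jog '[{"linear":[0,0,0.2],"roll":1},{"linear":[0,0,0.2],"roll":1},{"linear":[0,0,0.2],"roll":1},{"linear":[0,0,0.2],"roll":1},{"linear":[0,0,0.2],"roll":1},{"linear":[0,0,0.2],"roll":1},{"linear":[0,0,0.2],"roll":1},{"linear":[0,0,0.2],"roll":1},{"linear":[0,0,0.2],"roll":1},{"linear":[0,0,0.2],"roll":1},{"linear":[0,0,0],"roll":1},{"linear":[0,0,0],"roll":0.2}]' 1 40
python3 -c "
from h import *
go(.492,.390,.15,12.4)"
```

```text
time_s: 1.1
position: [0.2006, 0.5117, 0.1506]
tool_rot: [[-0.215, 0.977, -0.001], [0.977, 0.215, -0.001], [-0.001, -0.001, -1.0]]
ft_force: [-0.1, -0.2, 1.0]
grip_width: 0.085
gripper_force: 0.0
t 1.1 p [0.2006 0.5117 0.1506] w 0.0850 q6 43.9 roll -0.00(or 36.00) shift x -4.54 y 6.46 z 0.02
```

```bash
python3 -m jog '[{"linear":[-0.5,0.72,0],"roll":0},{"linear":[-0.5,0.72,0],"roll":0},{"linear":[-0.5,0.72,0],"roll":0},{"linear":[-0.5,0.72,0],"roll":0},{"linear":[-0.5,0.72,0],"roll":0},{"linear":[-0.5,0.72,0],"roll":0},{"linear":[-0.5,0.72,0],"roll":0},{"linear":[-0.5,0.72,0],"roll":0},{"linear":[-0.5,0.72,0],"roll":0},{"linear":[0,0,0],"roll":0},{"linear":[0,0,0],"roll":0}]' | head -1
python3 -c "
from h import *
go(.492,.390,.024,12.4)
print(optics.calibration('wrist'))
cv2.imwrite('pics/w1.png',optics.get_image('wrist')[:,:,::-1])"
```

```text
time_s: 2.02
t 2.02 p [0.4943 0.3918 0.1508] w 0.0854 q6 15.1 roll 0.03(or -35.97) shift x -0.03 y -0.07 z 3.17
{'fov_y': 62.578398759810696, 'cx': 323.4043033185366, 'cy': 239.09030724542444, 'T': array([[ 0.9762,  0.2074,  0.0642,  0.4785],
       [ 0.2171, -0.9302, -0.2959,  0.4678],
       [-0.0016,  0.3028, -0.9531,  0.2921],
       [ 0.    ,  0.    ,  0.    ,  1.    ]])}
```

View pics/w1.png

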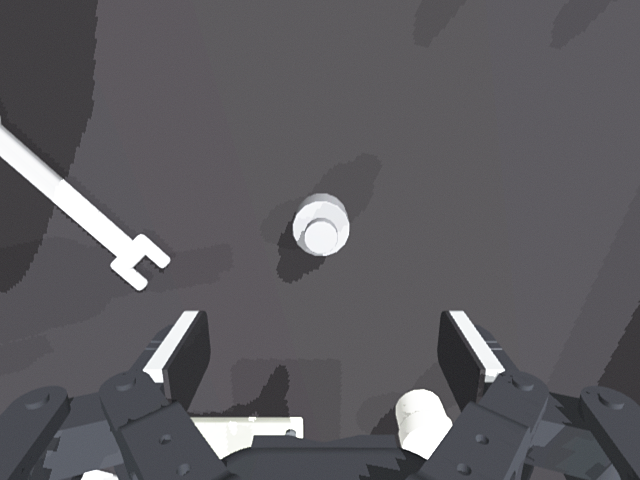

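The wrist view shows the weight centred at about (321,239), knob clear between the fingers.

```bash
python3 -c "
from h import *
p=ray('wrist',(321,238.5),.05)[0];print(p)
go(*p,.024,12.4);go(*p,.12,12.4)"
```

```text
[0.4919 0.3933]
t 2.07 p [0.493  0.3925 0.151 ] w 0.0856 q6 15.2 roll 0.04(or -35.96) shift x 0.03 y -0.02 z 3.18
t 2.07 p [0.493  0.3925 0.151 ] w 0.0856 q6 15.2 roll 0.04(or -35.96) shift x 0.03 y -0.02 z 0.78
```

```bash
python3 -m jog '[{"linear":[0,0,0.7],"roll":0},{"linear":[0,0,0.7],"roll":0},{"linear":[0,0,0.7],"roll":0},{"linear":[0,0,0.6],"roll":0},{"linear":[0,0,0.3],"roll":0},{"linear":[0,0,0.15],"roll":0},{"linear":[0,0,0],"roll":0},{"linear":[0,0,0],"roll":0}]' | sed -n '1,2p;4,6p'
python3 -m jog '[{"linear":[0,0,0]},{"linear":[0,0,0]},{"linear":[0,0,0]},{"linear":[0,0,0]},{"linear":[0,0,0]},{"linear":[0,0,0]},{"linear":[0,0,0]},{"linear":[0,0,0]},{"linear":[0,0,0]},{"linear":[0,0,0]},{"linear":[0,0,0]},{"linear":[0,0,0]}]' -1 60 | sed -n '1,2p;4,6p'
python3 -m jog '[{"linear":[0,0,-0.3]},{"linear":[0,0,-0.5]},{"linear":[0,0,-0.7]},{"linear":[0,0,-0.7]},{"linear":[0,0,-0.7]},{"linear":[0,0,-0.3]},{"linear":[0,0,0]},{"linear":[0,0,0]}]' | sed -n '1,2p;4,6p'
python3 -c "
from h import *
go(.4646,.167,.12,12.4);go(.480,.098,.12,12.4)"
```

```text
time_s: 2.73
position: [0.4928, 0.3935, 0.0262]
ft_force: [1.0, -0.3, 0.1]
grip_width: 0.0853
gripper_force: 0.0
t 2.73 p [0.4928 0.3935 0.0262] w 0.0853 q6 15.2 roll 0.05(or -35.95) shift x -5.38 y -1.90 z -2.34
t 2.73 p [0.4928 0.3935 0.0262] w 0.0853 q6 15.2 roll 0.05(or -35.95) shift x -7.15 y -1.90 z -2.34invalid input
invalid input
```

```bash
python3 -m jog '[{"linear":[0,0,0],"roll":0},{"linear":[0,0,0],"roll":0},{"linear":[0,0,0],"roll":0},{"linear":[0,0,0],"roll":0},{"linear":[0,0,0],"roll":0},{"linear":[0,0,0],"roll":0},{"linear":[0,0,0],"roll":0},{"linear":[0,0,0],"roll":0},{"linear":[0,0,0],"roll":0},{"linear":[0,0,0],"roll":0}]' -1 60 | sed -n '1,2p;4,6p'
python3 -m jog '[{"linear":[0,0,-0.3],"roll":0},{"linear":[0,0,-0.5],"roll":0},{"linear":[0,0,-0.7],"roll":0},{"linear":[0,0,-0.7],"roll":0},{"linear":[0,0,-0.7],"roll":0},{"linear":[0,0,-0.3],"roll":0},{"linear":[0,0,0],"roll":0},{"linear":[0,0,0],"roll":0}]' | sed -n '1,2p;4,6p'
python3 -c "
from h import *
go(.4646,.167,.12,12.4);go(.480,.098,.12,12.4)"
```

```text
time_s: 3.57
position: [0.493, 0.3929, 0.0265]
ft_force: [-3.1, -2.1, 8.1]
grip_width: 0.0341
gripper_force: 59.0
time_s: 4.23
position: [0.4928, 0.3927, 0.1534]
ft_force: [-0.4, -0.1, -4.2]
grip_width: 0.0341
gripper_force: 60.2
t 4.23 p [0.4928 0.3927 0.1534] w 0.0341 q6 15.2 roll 0.04(or -35.96) shift x -5.36 y -1.90 z 0.84
t 4.23 p [0.4928 0.3927 0.1534] w 0.0341 q6 15.2 roll 0.04(or -35.96) shift x -7.13 y -1.89 z 0.84
```

```bash
python3 -c "
from h import *
cv2.imwrite('pics/w2.png',optics.get_image('wrist')[150:,:,::-1])
s=optics.get_image('scene')[:,:,::-1];cv2.imwrite('pics/s2.png',s[60:260,330:530].repeat(3,0).repeat(3,1)[:600])"
```

```text
(no output)
```

View pics/w2.png

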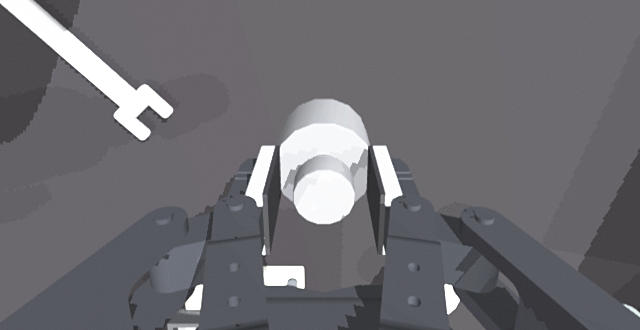

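View pics/s2.png

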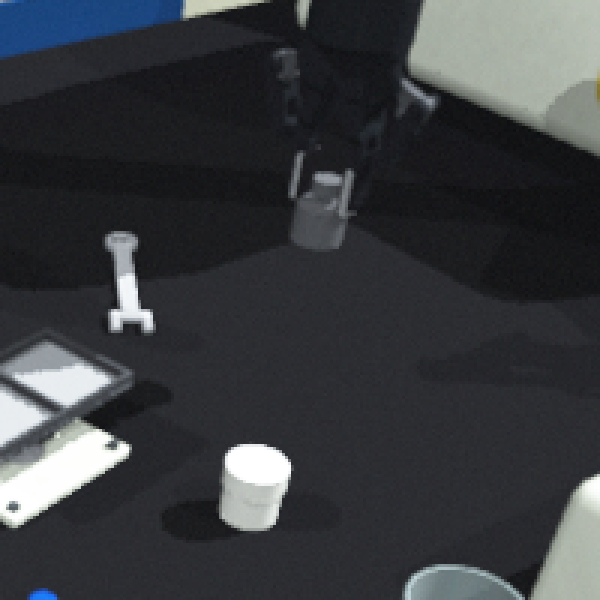

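The fingers hold the disc's upper rim rather than the knob (knob at about (323,345) in the full wrist picture); I'll check the offset and regrip.

```bash
python3 -c "
from h import *
print(ray('wrist',(323,345),.177));go(.492,.392,.0265,12.4)"
```

```text
[[0.4924 0.3958]]
t 4.33 p [0.4923 0.3924 0.1517] w 0.0344 q6 15.2 roll 0.04(or -35.96) shift x -0.01 y -0.01 z 3.13
```

```bash
python3 -m jog '[{"linear":[0,0,0.4],"roll":0},{"linear":[0,0,0.7],"roll":0},{"linear":[0,0,0.7],"roll":0},{"linear":[0,0,0.7],"roll":0},{"linear":[0,0,0.4],"roll":0},{"linear":[0,0,0.15],"roll":0},{"linear":[0,0,0.05],"roll":0},{"linear":[0,0,0],"roll":0},{"linear":[0,0,0.03],"roll":0},{"linear":[0,0,0],"roll":0},{"linear":[0,0,0],"roll":0}]' | sed -n '1,2p;4,6p'
python3 -m jog '[{"linear":[0,0,0],"roll":0},{"linear":[0,0,0],"roll":0},{"linear":[0,0,0],"roll":0},{"linear":[0,0,0],"roll":0},{"linear":[0,0,0],"roll":0},{"linear":[0,0,0],"roll":0},{"linear":[0,0,-0.1],"roll":0},{"linear":[0,0,-0.1],"roll":0},{"linear":[0,0,0],"roll":0},{"linear":[0,0,0],"roll":0}]' 0.8 60 | sed -n '1,2p;4,6p'
python3 -m jog '[{"linear":[0,0,0],"roll":0},{"linear":[0,0,0],"roll":0},{"linear":[0,0,0],"roll":0},{"linear":[0,0,0],"roll":0},{"linear":[0,0,0],"roll":0},{"linear":[0,0,0],"roll":0},{"linear":[0,0,0],"roll":0},{"linear":[0,0,0],"roll":0},{"linear":[0,0,0],"roll":0},{"linear":[0,0,0],"roll":0},{"linear":[0,0,0],"roll":0},{"linear":[0,0,0],"roll":0}]' -1 60 | sed -n '1,2p;4,6p'
```

```text
time_s: 5.25
position: [0.4933, 0.393, 0.029]
ft_force: [0.2, -0.3, -3.4]
grip_width: 0.034
gripper_force: 60.3
time_s: 6.08
position: [0.4932, 0.3929, 0.0366]
ft_force: [0.1, -0.6, -0.7]
grip_width: 0.0769
gripper_force: 0.0
time_s: 7.08
position: [0.4932, 0.3929, 0.0363]
ft_force: [1.7, 0.4, 1.5]
grip_width: 0.0184
gripper_force: 58.7
```

```bash
python3 -m jog '[{"linear":[0,0,-0.3],"roll":0},{"linear":[0,0,-0.5],"roll":0},{"linear":[0,0,-0.7],"roll":0},{"linear":[0,0,-0.7],"roll":0},{"linear":[0,0,-0.7],"roll":0},{"linear":[0,0,-0.3],"roll":0},{"linear":[0,0,0],"roll":0},{"linear":[0,0,0],"roll":0}]' | sed -n '1,2p;4,6p'
python3 -c "
from h import *
go(.4646,.167,.1,12.4)"
```

```text
time_s: 7.75
position: [0.4924, 0.3926, 0.1632]
ft_force: [0.7, -0.0, -4.0]
grip_width: 0.0184
gripper_force: 59.2
t 7.75 p [0.4924 0.3926 0.1632] w 0.0184 q6 15.2 roll 0.04(or -35.96) shift x -5.36 y -1.89 z 1.58
```

```bash
python3 -m jog '[{"linear":[-0.3,-0.1,0],"roll":0},{"linear":[-0.6,-0.2,0],"roll":0},{"linear":[-0.6,-0.2,0],"roll":0},{"linear":[-0.6,-0.2,0],"roll":0},{"linear":[-0.6,-0.2,0],"roll":0},{"linear":[-0.6,-0.2,0],"roll":0},{"linear":[-0.6,-0.2,0],"roll":0},{"linear":[-0.6,-0.2,0],"roll":0},{"linear":[-0.5,-0.2,0],"roll":0},{"linear":[-0.3,-0.2,0],"roll":0},{"linear":[-0.06,0,0],"roll":0},{"linear":[0,0,0],"roll":0}]' | sed -n '1,2p;4,6p'
python3 -m jog '[{"linear":[0,0,0.3],"roll":0},{"linear":[0,0,0.5],"roll":0},{"linear":[0,0,0.4],"roll":0},{"linear":[0,0,0.2],"roll":0},{"linear":[0,0,0],"roll":0},{"linear":[0,0,0],"roll":0},{"linear":[0,0,0],"roll":0}]' | sed -n '1,2p;4,6p'
python3 -c "
from h import *
go(.4646,.167,.082,12.4)
w=optics.get_image('wrist')[:,:,::-1];s=optics.get_image('scene')[:,:,::-1]
cv2.imwrite('pics/w3.png',np.hstack([cv2.resize(w,(426,320)),cv2.resize(s[90:250,260:420],(320,320))]))"
```

```text
time_s: 8.75
position: [0.4649, 0.1664, 0.1628]
ft_force: [1.0, 0.5, -2.9]
grip_width: 0.0183
gripper_force: 59.2
time_s: 9.33
position: [0.466, 0.1673, 0.1088]
ft_force: [-0.2, 0.3, -3.3]
grip_width: 0.0179
gripper_force: 59.2
t 9.33 p [0.466  0.1673 0.1088] w 0.0179 q6 -6.6 roll 0.04(or -35.96) shift x -0.00 y -0.04 z 0.67
```

View pics/w3.png

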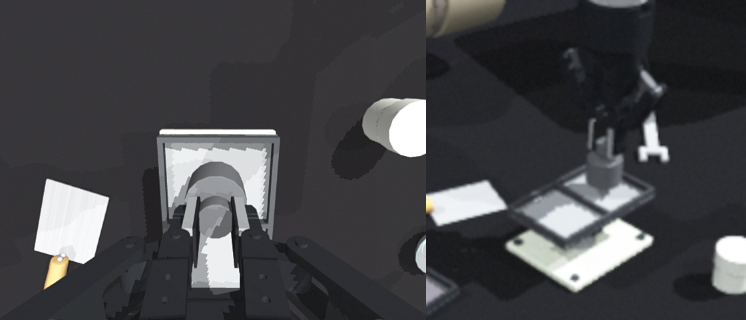

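The weight hangs upright over the centre of the lift's left bay.

```bash
python3 -m jog '[{"linear":[0,0,0.15],"roll":0},{"linear":[0,0,0.1],"roll":0},{"linear":[0,0,0.1],"roll":0},{"linear":[0,0,0.1],"roll":0},{"linear":[0,0,0.1],"roll":0},{"linear":[0,0,0.08],"roll":0},{"linear":[0,0,0],"roll":0},{"linear":[0,0,0],"roll":0},{"linear":[0,0,0],"roll":0}]' | sed -n '1,2p;4,6p'

```

```text
time_s: 10.18
position: [0.4655, 0.167, 0.083]
ft_force: [-0.4, -0.3, -0.1]
grip_width: 0.018
gripper_force: 59.4
```

```bash
python3 -m jog '[{"linear":[0,0,0],"roll":0},{"linear":[0,0,0],"roll":0},{"linear":[0,0,0],"roll":0},{"linear":[0,0,0],"roll":0},{"linear":[0,0,0],"roll":0},{"linear":[0,0,0],"roll":0},{"linear":[0,0,-0.3],"roll":0},{"linear":[0,0,-0.6],"roll":0},{"linear":[0,0,-0.7],"roll":-0.8},{"linear":[0,0,-0.5],"roll":0},{"linear":[0,0,0],"roll":0},{"linear":[0,0,0],"roll":0}]' 1 40 | sed -n '1,2p;4,6p'
python3 -c "
from h import *
go(.616,.238,.016,16.6)"
```

```text
time_s: 11.18
position: [0.4658, 0.167, 0.1676]
ft_force: [0.3, -0.9, -0.5]
grip_width: 0.0854
gripper_force: 0.0
t 11.18 p [0.4658 0.167  0.1676] w 0.0854 q6 -10.6 roll -0.01(or 35.99) shift x 0.63 y 4.11 z 3.79
```

```bash
python3 -m jog '[{"linear":[0.08,0.4,0],"roll":0},{"linear":[0.08,0.6,0],"roll":0},{"linear":[0.08,0.6,0],"roll":0},{"linear":[0.08,0.6,0],"roll":0},{"linear":[0.08,0.6,0],"roll":0},{"linear":[0.08,0.6,0],"roll":0},{"linear":[0.08,0.5,0],"roll":0},{"linear":[0.07,0.21,0],"roll":0},{"linear":[0,0,0],"roll":0},{"linear":[0,0,0],"roll":0}]' | sed -n '1,2p;4,6p'
python3 -c "
from h import *
go(.616,.238,.016,16.6)
w=optics.get_image('wrist')[:,:,::-1]; c=optics.calibration('wrist'); cv2.imwrite('pics/w4.png',w)
h=cv2.cvtColor(w,cv2.COLOR_BGR2HSV);m=cv2.inRange(h,(0,0,225),(180,40,255))
B=blobs(m,(150,60,490,330),300)
for b in B:print(cv2.boundingRect(b),ray('wrist',cen(b),.045,c))"
```

```text
time_s: 12.02
position: [0.6153, 0.238, 0.1652]
ft_force: [-0.6, 0.2, -0.1]
grip_width: 0.0856
gripper_force: 0.0
t 12.02 p [0.6153 0.238  0.1652] w 0.0856 q6 -5.7 roll -0.00(or 36.00) shift x -0.00 y 0.02 z 3.73
(292, 190, 66, 71) [[0.6157 0.2414]]
(150, 214, 45, 112) [[0.523 0.184]]
```

```bash
python3 -m jog '[{"linear":[0,0.02,0.5],"roll":0},{"linear":[0,0,0.8],"roll":0},{"linear":[0,0,0.8],"roll":0},{"linear":[0,0,0.8],"roll":0},{"linear":[0,0,0.5],"roll":0},{"linear":[0,0,0.25],"roll":0},{"linear":[0,0,0.05],"roll":0},{"linear":[0,0,0],"roll":0},{"linear":[0,0,0],"roll":0}]' | sed -n '1,2p;4,6p'
python3 -m jog '[{"linear":[0,0,0],"roll":0},{"linear":[0,0,0],"roll":0},{"linear":[0,0,0],"roll":0},{"linear":[0,0,0],"roll":0},{"linear":[0,0,0],"roll":0},{"linear":[0,0,0],"roll":0},{"linear":[0,0,0],"roll":0},{"linear":[0,0,0],"roll":0},{"linear":[0,0,0],"roll":0}]' -1 40 | sed -n '1,2p;4,6p'
python3 -m jog '[{"linear":[0,0,-0.3],"roll":0},{"linear":[0,0,-0.6],"roll":0},{"linear":[0,0,-0.8],"roll":0},{"linear":[0,0,-0.8],"roll":0},{"linear":[0,0,-0.7],"roll":0},{"linear":[0,0,-0.3],"roll":0},{"linear":[0,0,0],"roll":0},{"linear":[0,0,0],"roll":0}]' | sed -n '1,2p;4,6p'
python3 -c "
from h import *
go(.4463,-.0744,.02,16.6)"
```

```text
time_s: 12.82
position: [0.6174, 0.2384, 0.0206]
ft_force: [0.3, 1.1, 0.2]
grip_width: 0.0855
gripper_force: 0.0
time_s: 13.57
position: [0.617, 0.2384, 0.0199]
ft_force: [-1.6, 0.1, 6.2]
grip_width: 0.0446
gripper_force: 40.7
time_s: 14.23
position: [0.6165, 0.2383, 0.1592]
ft_force: [0.1, -0.2, -1.1]
grip_width: 0.0449
gripper_force: 41.0
t 14.23 p [0.6165 0.2383 0.1592] w 0.0449 q6 -5.7 roll -0.00(or 36.00) shift x -6.27 y -6.31 z 3.48
```

```bash
python3 -m jog '[{"linear":[-0.3,-0.3,0],"roll":0},{"linear":[-0.5,-0.5,0],"roll":0},{"linear":[-0.6,-0.6,0],"roll":0},{"linear":[-0.6,-0.6,0],"roll":0},{"linear":[-0.6,-0.6,0],"roll":0},{"linear":[-0.6,-0.6,0],"roll":0},{"linear":[-0.6,-0.6,0],"roll":0},{"linear":[-0.6,-0.6,0],"roll":0},{"linear":[-0.6,-0.6,0],"roll":0},{"linear":[-0.6,-0.6,0],"roll":0},{"linear":[-0.5,-0.5,0],"roll":0},{"linear":[-0.17,-0.21,0],"roll":0}]' | sed -n '1,2p;4,6p'
python3 -m jog '[{"linear":[0,0,0],"roll":0},{"linear":[0,0,0.4],"roll":0},{"linear":[0,0,0.7],"roll":0},{"linear":[0,0,0.7],"roll":0},{"linear":[0,0,0.5],"roll":0},{"linear":[0,0,0.3],"roll":0},{"linear":[0,0,0],"roll":0},{"linear":[0,0,0],"roll":0}]' | sed -n '1,2p;4,6p'
python3 -c "
from h import *
go(.4463,-.0744,.0245,16.6)"
```

```text
time_s: 15.23
position: [0.4443, -0.0762, 0.1577]
ft_force: [0.5, 0.3, -0.4]
grip_width: 0.0445
gripper_force: 41.1
time_s: 15.9
position: [0.4464, -0.0732, 0.0544]
ft_force: [0.1, 0.4, -0.6]
grip_width: 0.0447
gripper_force: 41.1
t 15.9 p [ 0.4464 -0.0732  0.0544] w 0.0447 q6 -41.0 roll 0.01(or -35.99) shift x -0.03 y -0.01 z 0.75
```

```bash
python3 -m jog '[{"linear":[0,0,0.3],"roll":0},{"linear":[0,0,0.2],"roll":0},{"linear":[0,0,0.1],"roll":0},{"linear":[0,0,0.06],"roll":0},{"linear":[0,0,0.04],"roll":0},{"linear":[0,0,0.03],"roll":0},{"linear":[0,0,0],"roll":0},{"linear":[0,0,0],"roll":0}]' | sed -n '1,2p;4,6p'
python3 -c "
from h import *
go(.4463,-.0744,.0245,16.6)"
```

```text
time_s: 16.57
position: [0.4465, -0.0742, 0.0259]
ft_force: [0.2, -0.3, -0.5]
grip_width: 0.0453
gripper_force: 41.1
t 16.57 p [ 0.4465 -0.0742  0.0259] w 0.0453 q6 -41.1 roll -0.00(or 36.00) shift x -0.00 y -0.01 z 0.04
```

```bash
python3 -m jog '[{"linear":[0,0,0.04],"roll":0},{"linear":[0,0,0],"roll":0},{"linear":[0,0,0],"roll":0}]' | sed -n '1,2p;4,6p'
python3 -m jog '[{"linear":[0,0,0],"roll":0},{"linear":[0,0,0],"roll":0},{"linear":[0,0,0],"roll":0},{"linear":[0,0,0],"roll":0},{"linear":[0,0,0],"roll":0},{"linear":[0,0,0],"roll":0},{"linear":[0,0,-0.3],"roll":0},{"linear":[0,0,-0.7],"roll":0},{"linear":[0,0,-0.7],"roll":0},{"linear":[0,0,-0.5],"roll":-1},{"linear":[0,0,-0.5],"roll":-1},{"linear":[0,0,-0.5],"roll":-1}]' 0.5 40 | sed -n '1,2p;4,6p'
python3 -m jog '[{"linear":[0,0,0],"roll":-1},{"linear":[0,0,0],"roll":-1},{"linear":[0,0,0],"roll":-1},{"linear":[0,0,0],"roll":-1},{"linear":[0,0,0],"roll":-1},{"linear":[0,0,0],"roll":-1},{"linear":[0,0,0],"roll":-1},{"linear":[0,0,0],"roll":-1},{"linear":[0,0,0],"roll":-0.9},{"linear":[0,0,0],"roll":0}]' | sed -n '1,2p;4,6p'
python3 -c "
from h import *
go(.639,-.251,.007,76)"
```

```text
time_s: 16.82
position: [0.4463, -0.0741, 0.0241]
ft_force: [-0.4, -0.2, -0.8]
grip_width: 0.0446
gripper_force: 41.1
time_s: 17.82
position: [0.4462, -0.074, 0.1533]
ft_force: [-0.1, -0.1, -0.4]
grip_width: 0.064
gripper_force: 0.0
time_s: 18.65
position: [0.4462, -0.074, 0.1521]
ft_force: [-0.8, 0.9, -0.4]
grip_width: 0.0642
gripper_force: 0.0
t 18.65 p [ 0.4462 -0.074   0.1521] w 0.0642 q6 -100.7 roll 0.05(or -35.95) shift x -5.75 y -3.13 z 3.63
```

```bash
python3 -m jog '[{"linear":[-0.5,-0.28,0],"roll":0},{"linear":[-0.5,-0.28,0],"roll":0},{"linear":[-0.55,-0.28,0],"roll":0},{"linear":[-0.55,-0.28,0],"roll":0},{"linear":[-0.55,-0.28,0],"roll":0},{"linear":[-0.55,-0.28,0],"roll":0},{"linear":[-0.55,-0.28,0],"roll":0},{"linear":[-0.5,-0.28,0],"roll":0},{"linear":[-0.5,-0.28,0],"roll":0},{"linear":[-0.5,-0.31,0],"roll":0},{"linear":[-0.5,-0.3,0],"roll":0},{"linear":[0,0,0],"roll":0}]' | sed -n '1,2p;4,6p'
python3 -m jog '[{"linear":[0,0,0.2],"roll":0},{"linear":[0,0,0],"roll":0},{"linear":[0,0,0],"roll":0}]' | sed -n '1,2p;4,6p'
python3 -c "
from h import *
c=optics.calibration('wrist');w=optics.get_image('wrist')[:,:,::-1];cv2.imwrite('pics/w5.png',w)
h=cv2.cvtColor(w,cv2.COLOR_BGR2HSV);m=cv2.inRange(h,(0,0,200),(180,60,255))
red=cv2.inRange(h,(0,100,30),(15,255,255))|cv2.inRange(h,(168,100,30),(180,255,255))
for b in blobs(red,(0,0,640,480),300):
  print('red',cv2.boundingRect(b),ray('wrist',cen(b),.02,c))
  for f in blobs(m,[cv2.boundingRect(b)[i] if i<2 else cv2.boundingRect(b)[i-2]+cv2.boundingRect(b)[i] for i in range(4)],60):
    e=np.diff(ray('wrist',cv2.boxPoints(cv2.minAreaRect(f)),.03,c),axis=0);print(ray('wrist',cen(f),.03,c),np.linalg.norm(e,axis=1),np.degrees(np.arctan2(e[:,1],e[:,0])))
go(.639,-.251,.007,76)"
```

```text
time_s: 19.65
position: [0.641, -0.2537, 0.1509]
ft_force: [-0.2, -0.1, 1.1]
grip_width: 0.0642
gripper_force: 0.0
time_s: 19.9
position: [0.6388, -0.25, 0.1435]
ft_force: [-0.9, -0.0, 0.4]
grip_width: 0.064
gripper_force: 0.0
red (31, 67, 88, 68) [[ 0.5185 -0.3825]]
[[ 0.5186 -0.3835]] [0.0181 0.0176 0.0185] [  76.0655  -24.5268 -103.9337]
red (297, 195, 49, 72) [[ 0.639  -0.2511]]
[[ 0.6396 -0.2514]] [0.012  0.0219 0.0123] [  76.0695  -13.6469 -103.9295]
red (396, 403, 29, 44) [[ 0.8131 -0.22  ]]
t 19.95 p [ 0.639  -0.2501  0.144 ] w 0.0640 q6 -107.3 roll 0.02(or -35.98) shift x -0.01 y -0.02 z 3.43
```

```bash
python3 -m jog '[{"linear":[0,-0.02,0.4],"roll":0},{"linear":[0,0,0.7],"roll":0},{"linear":[0,0,0.7],"roll":0},{"linear":[0,0,0.7],"roll":0},{"linear":[0,0,0.5],"roll":0},{"linear":[0,0,0.25],"roll":0},{"linear":[0,0,0.12],"roll":0},{"linear":[0,0,0],"roll":0},{"linear":[0,0,0],"roll":0},{"linear":[0,0,0],"roll":0}]' | sed -n '1,2p;4,6p'
python3 -m jog '[{"linear":[0,0,0],"roll":0},{"linear":[0,0,0],"roll":0},{"linear":[0,0,0],"roll":0},{"linear":[0,0,0],"roll":0},{"linear":[0,0,0],"roll":0},{"linear":[0,0,0],"roll":0},{"linear":[0,0,0],"roll":0},{"linear":[0,0,0],"roll":0}]' -1 50 | sed -n '1,2p;4,6p'
python3 -m jog '[{"linear":[0,0,-0.3],"roll":0},{"linear":[0,0,-0.6],"roll":0},{"linear":[0,0,-0.8],"roll":0},{"linear":[0,0,-0.8],"roll":1},{"linear":[0,0,-0.7],"roll":1},{"linear":[0,0,0],"roll":1},{"linear":[0,0,0],"roll":1},{"linear":[0,0,0],"roll":1},{"linear":[0,0,0],"roll":1},{"linear":[0,0,0],"roll":1},{"linear":[0,0,0],"roll":1},{"linear":[0,0,0],"roll":1}]' | sed -n '1,2p;4,6p'
python3 -m jog '[{"linear":[0,0,0],"roll":1},{"linear":[0,0,0],"roll":1},{"linear":[0,0,0],"roll":0.9},{"linear":[0,0,0],"roll":0}]' | sed -n '1,2p;4,6p'
python3 -c "
from h import *
go(.4868,-.2095,.02,16.6)"
```

```text
time_s: 20.78
position: [0.64, -0.2521, 0.0111]
ft_force: [0.7, 0.2, -0.0]
grip_width: 0.064
gripper_force: 0.0
time_s: 21.45
position: [0.6397, -0.252, 0.0102]
ft_force: [-1.1, 0.4, 6.3]
grip_width: 0.031
gripper_force: 51.1
time_s: 22.45
position: [0.6391, -0.2516, 0.1378]
ft_force: [0.7, -0.7, -0.8]
grip_width: 0.0313
gripper_force: 50.3
time_s: 22.78
position: [0.6392, -0.2516, 0.1378]
ft_force: [0.1, -0.2, -0.9]
grip_width: 0.0309
gripper_force: 50.4
t 22.78 p [ 0.6392 -0.2516  0.1378] w 0.0309 q6 -47.8 roll -0.03(or 35.97) shift x 2.10 y -3.35 z 2.94
```

```bash
python3 -m jog '[{"linear":[0.2,-0.3,0],"roll":0},{"linear":[0.3,-0.5,0],"roll":0},{"linear":[0.4,-0.6,0],"roll":0},{"linear":[0.4,-0.6,0],"roll":0},{"linear":[0.4,-0.6,0],"roll":0},{"linear":[0.3,-0.5,0],"roll":0},{"linear":[0.1,-0.25,0],"roll":0},{"linear":[0,0,0.4],"roll":0},{"linear":[0,0,0.7],"roll":0},{"linear":[0,0,0.7],"roll":0},{"linear":[0,0,0.3],"roll":0},{"linear":[0,0,0],"roll":0}]' | sed -n '1,2p;4,6p'
python3 -m jog '[{"linear":[0,0,0.3],"roll":0},{"linear":[0,0,0.3],"roll":0},{"linear":[0,0,0.2],"roll":0},{"linear":[0,0,0.05],"roll":0},{"linear":[0,0,0],"roll":0},{"linear":[0,0,0],"roll":0}]' | sed -n '1,2p;4,6p'
python3 -c "
from h import *
go(.4868,-.2095,.0147,16.6)"
```

```text
time_s: 23.78
position: [0.4857, -0.2087, 0.0512]
ft_force: [-1.0, -0.1, -0.8]
grip_width: 0.031
gripper_force: 50.4
time_s: 24.28
position: [0.4873, -0.2097, 0.0201]
ft_force: [0.2, 0.4, 0.2]
grip_width: 0.031
gripper_force: 50.4
t 24.28 p [ 0.4873 -0.2097  0.0201] w 0.0310 q6 -52.7 roll 0.00(or -36.00) shift x 0.01 y -0.01 z 0.14
```

```bash
python3 -m jog '[{"linear":[0,0,0.08],"roll":0},{"linear":[0,0,0.04],"roll":0},{"linear":[0,0,0],"roll":0},{"linear":[0,0,0],"roll":0}]' | sed -n '1,2p;4,6p'
python3 -m jog '[{"linear":[0,0,0],"roll":0},{"linear":[0,0,0],"roll":0},{"linear":[0,0,0],"roll":0},{"linear":[0,0,0],"roll":0},{"linear":[0,0,0],"roll":0},{"linear":[0,0,0],"roll":0},{"linear":[0,0,-0.3],"roll":0},{"linear":[0,0,-0.7],"roll":0},{"linear":[0,0,-0.7],"roll":0},{"linear":[0,0,-0.8],"roll":0},{"linear":[0,0,-0.8],"roll":0},{"linear":[0,0,-0.3],"roll":0}]' 0.4 40 | sed -n '1,2p;4,6p'
python3 -c "
from h import *
go(.671,.0137,.010,16.6)"
```

```text
time_s: 24.62
position: [0.4869, -0.2095, 0.0146]
ft_force: [-1.1, 0.4, -0.5]
grip_width: 0.0309
gripper_force: 50.4
time_s: 25.62
position: [0.488, -0.2101, 0.1628]
ft_force: [1.3, 0.2, 0.2]
grip_width: 0.0598
gripper_force: 0.0
t 25.62 p [ 0.488  -0.2101  0.1628] w 0.0598 q6 -52.7 roll -0.00(or 36.00) shift x 4.06 y 5.98 z 3.82
```

```bash
python3 -m jog '[{"linear":[0.4,0.6,0],"roll":0},{"linear":[0.4,0.6,0],"roll":0},{"linear":[0.4,0.6,0],"roll":0},{"linear":[0.4,0.6,0],"roll":0},{"linear":[0.4,0.6,0],"roll":0},{"linear":[0.4,0.6,0],"roll":0},{"linear":[0.4,0.6,0],"roll":0},{"linear":[0.4,0.6,0],"roll":0},{"linear":[0.4,0.6,0],"roll":0},{"linear":[0.4,0.6,0],"roll":0},{"linear":[0.06,0,0],"roll":0},{"linear":[0,0,0],"roll":0}]' 0.6 | sed -n '1,2p;4,6p'
python3 -m jog '[{"linear":[0,0,0],"roll":0},{"linear":[0,0,0],"roll":0}]' | sed -n '1,2p;4,6p'
python3 -c "
from h import *
c=optics.calibration('wrist');w=optics.get_image('wrist')[:,:,::-1];cv2.imwrite('pics/w6.png',w)
h=cv2.cvtColor(w,cv2.COLOR_BGR2HSV);m=cv2.inRange(h,(100,120,80),(130,255,255))
for b in blobs(m,(0,0,640,480),60):print(cv2.boundingRect(b),ray('wrist',cen(b),.063,c))
go(.671,.0137,.010,16.6)"
```

```text
time_s: 26.62
position: [0.6707, 0.0161, 0.1578]
ft_force: [0.1, -0.5, -0.1]
grip_width: 0.0683
gripper_force: 0.0
time_s: 26.78
position: [0.6701, 0.0138, 0.1586]
ft_force: [0.1, -0.0, -0.6]
grip_width: 0.068
gripper_force: 0.0
(312, 227, 27, 31) [[0.6715 0.0144]]
t 26.83 p [0.6702 0.0137 0.1587] w 0.0684 q6 -25.4 roll -0.02(or 35.98) shift x -0.00 y 0.02 z 3.72
```

```bash
python3 -m jog '[{"linear":[0.01,0.02,0.4],"roll":0},{"linear":[0,0,0.7],"roll":0},{"linear":[0,0,0.8],"roll":0},{"linear":[0,0,0.8],"roll":0},{"linear":[0,0,0.6],"roll":0},{"linear":[0,0,0.3],"roll":0},{"linear":[0,0,0.15],"roll":0},{"linear":[0,0,0],"roll":0},{"linear":[0,0,0],"roll":0},{"linear":[0,0,0],"roll":0}]' | sed -n '1,2p;4,6p'
python3 -m jog '[{"linear":[0,0,0],"roll":0},{"linear":[0,0,0],"roll":0},{"linear":[0,0,0],"roll":0},{"linear":[0,0,0],"roll":0},{"linear":[0,0,0],"roll":0},{"linear":[0,0,0],"roll":0},{"linear":[0,0,0],"roll":0},{"linear":[0,0,0],"roll":0}]' -1 40 | sed -n '1,2p;4,6p'
python3 -m jog '[{"linear":[0,0,-0.3],"roll":0},{"linear":[0,0,-0.6],"roll":0},{"linear":[0,0,-0.8],"roll":0},{"linear":[0,0,-0.8],"roll":0},{"linear":[0,0,-0.4],"roll":0},{"linear":[0,0,-0.1],"roll":0},{"linear":[0,0,0],"roll":0},{"linear":[0,0,0],"roll":0}]' | sed -n '1,2p;4,6p'
python3 -c "
from h import *
go(.4666,-.142,.02,16.6)"
```

```text
time_s: 27.67
position: [0.6721, 0.015, 0.0104]
ft_force: [-0.1, -0.6, -1.0]
grip_width: 0.0685
gripper_force: 0.0
time_s: 28.33
position: [0.6715, 0.0153, 0.0095]
ft_force: [-1.8, -0.8, 6.1]
grip_width: 0.0328
gripper_force: 39.9
time_s: 29.0
position: [0.6706, 0.0154, 0.1273]
ft_force: [0.1, 0.4, -1.4]
grip_width: 0.0326
gripper_force: 39.8
t 29.0 p [0.6706 0.0154 0.1273] w 0.0326 q6 -25.4 roll -0.00(or 36.00) shift x -2.31 y -6.01 z 2.68
```

```bash
python3 -m jog '[{"linear":[-0.1,-0.3,0],"roll":0},{"linear":[-0.2,-0.5,0],"roll":0},{"linear":[-0.25,-0.65,0],"roll":0},{"linear":[-0.25,-0.65,0],"roll":0},{"linear":[-0.25,-0.65,0],"roll":0},{"linear":[-0.25,-0.65,0],"roll":0},{"linear":[-0.25,-0.65,0],"roll":0},{"linear":[-0.25,-0.65,0],"roll":0},{"linear":[-0.25,-0.65,0],"roll":0},{"linear":[-0.2,-0.5,0],"roll":0},{"linear":[-0.06,-0.16,0],"roll":0},{"linear":[0,0,0],"roll":0}]' | sed -n '1,2p;4,6p'
python3 -m jog '[{"linear":[0,0,0.3],"roll":0},{"linear":[0,0,0.6],"roll":0},{"linear":[0,0,0.6],"roll":0},{"linear":[0,0,0.5],"roll":0},{"linear":[0,0,0.3],"roll":0},{"linear":[0,0,0.2],"roll":0},{"linear":[0,0,0.1],"roll":0},{"linear":[0,0,0],"roll":0},{"linear":[0,0,0],"roll":0}]' | sed -n '1,2p;4,6p'
python3 -c "
from h import *
go(.4666,-.142,.014,16.6)"
```

```text
time_s: 30.0
position: [0.466, -0.1423, 0.1276]
ft_force: [1.0, 0.1, -1.3]
grip_width: 0.0322
gripper_force: 39.9
time_s: 30.75
position: [0.4677, -0.1418, 0.0248]
ft_force: [-0.4, -0.1, 0.1]
grip_width: 0.0328
gripper_force: 39.9
t 30.75 p [ 0.4677 -0.1418  0.0248] w 0.0328 q6 -47.4 roll 0.00(or -36.00) shift x 0.00 y -0.03 z 0.27
```

```bash
python3 -m jog '[{"linear":[0,-0.02,0.12],"roll":0},{"linear":[0,0,0.08],"roll":0},{"linear":[0,0,0.05],"roll":0},{"linear":[0,0,0.02],"roll":0},{"linear":[0,0,0],"roll":0},{"linear":[0,0,0],"roll":0}]' | sed -n '1,2p;4,6p'
python3 -m jog '[{"linear":[0,0,0],"roll":0},{"linear":[0,0,0],"roll":0},{"linear":[0,0,0],"roll":0},{"linear":[0,0,0],"roll":0},{"linear":[0,0,0],"roll":0},{"linear":[0,0,0],"roll":0},{"linear":[0,0,-0.3],"roll":0},{"linear":[0,0,-0.7],"roll":0},{"linear":[0,0,-0.8],"roll":0},{"linear":[0,0,-0.8],"roll":0},{"linear":[0,0,-0.8],"roll":0.84},{"linear":[0,0,-0.2],"roll":0}]' 0.5 40 | sed -n '1,2p;4,6p'
python3 -c "
from h import *
go(.5182,-.3833,.008,12.4)"
```

```text
time_s: 31.25
position: [0.4665, -0.1422, 0.0138]
ft_force: [-0.5, 0.3, -0.8]
grip_width: 0.0327
gripper_force: 39.9
time_s: 32.25
position: [0.4678, -0.1428, 0.1623]
ft_force: [-0.2, 0.5, 0.5]
grip_width: 0.064
gripper_force: 0.0
t 32.25 p [ 0.4678 -0.1428  0.1623] w 0.0640 q6 -43.1 roll -0.04(or 35.96) shift x -6.14 y -0.06 z 3.86
```

```bash
python3 -m jog '[{"linear":[-0.5,0,0],"roll":0},{"linear":[-0.7,0,0],"roll":0},{"linear":[-0.7,0,0],"roll":0},{"linear":[-0.7,-0.03,0],"roll":0},{"linear":[-0.7,0,0],"roll":0},{"linear":[-0.7,0,0],"roll":0},{"linear":[-0.7,0,0],"roll":0},{"linear":[-0.7,0,0],"roll":0},{"linear":[-0.5,0,0],"roll":0},{"linear":[-0.24,0,0],"roll":0},{"linear":[0,0,0],"roll":0},{"linear":[0,0,0],"roll":0}]' | sed -n '1,2p;4,6p'
python3 -m jog '[{"linear":[0,0,0.4],"roll":0},{"linear":[0,0,0.7],"roll":0},{"linear":[0,0,0.7],"roll":0},{"linear":[0,0,0],"roll":0},{"linear":[0,0,0],"roll":0}]' | sed -n '1,2p;4,6p'
python3 -c "
from h import *
c=optics.calibration('wrist');w=optics.get_image('wrist')[:,:,::-1];cv2.imwrite('pics/w7.png',w)
h=cv2.cvtColor(w,cv2.COLOR_BGR2HSV);m=cv2.inRange(h,(0,0,200),(180,60,255))
red=cv2.inRange(h,(0,100,30),(15,255,255))|cv2.inRange(h,(168,100,30),(180,255,255))
for b in blobs(red,(0,0,640,480),300):
  x,y,a,d=cv2.boundingRect(b)
  for f in blobs(m,(x,y,x+a,y+d),60):print(ray('wrist',cen(f),.03,c))
go(.5182,-.3833,.008,12.4)"
```

```text
time_s: 33.25
position: [0.5177, -0.3816, 0.1571]
ft_force: [0.3, 1.5, -0.6]
grip_width: 0.064
gripper_force: 0.0
time_s: 33.67
position: [0.5177, -0.3808, 0.0855]
ft_force: [-0.6, 0.1, 0.7]
grip_width: 0.064
gripper_force: 0.0
[[ 0.5185 -0.3835]]
t 33.72 p [ 0.5183 -0.3817  0.0871] w 0.0638 q6 -59.3 roll 0.01(or -35.99) shift x -0.04 y -0.01 z 1.98
```

```bash
python3 -m jog '[{"linear":[-0.04,0,0.5],"roll":0},{"linear":[0,0,0.6],"roll":0},{"linear":[0,0,0.5],"roll":0},{"linear":[0,0,0.25],"roll":0},{"linear":[0,0,0.13],"roll":0},{"linear":[0,0,0],"roll":0},{"linear":[0,0,0],"roll":0},{"linear":[0,0,0],"roll":0}]' | sed -n '1,2p;4,6p'
python3 -m jog '[{"linear":[0,0,0],"roll":0},{"linear":[0,0,0],"roll":0},{"linear":[0,0,0],"roll":0},{"linear":[0,0,0],"roll":0},{"linear":[0,0,0],"roll":0},{"linear":[0,0,0],"roll":0},{"linear":[0,0,0],"roll":0},{"linear":[0,0,0],"roll":0}]' -1 50 | sed -n '1,2p;4,6p'
python3 -m jog '[{"linear":[0,0,-0.3],"roll":0},{"linear":[0,0,-0.6],"roll":0},{"linear":[0,0,-0.8],"roll":0},{"linear":[0,0,-0.8],"roll":0},{"linear":[0,0,-0.8],"roll":0},{"linear":[0,0,-0.5],"roll":0},{"linear":[0,0,-0.2],"roll":0},{"linear":[0,0,0],"roll":0},{"linear":[0,0,0],"roll":0}]' | sed -n '1,2p;4,6p'
python3 -c "
from h import *
go(.480,.098,.07,12.4)
t=optics.get_image('top')[:,:,::-1];cv2.imwrite('pics/t8.png',t[250:370,180:460].repeat(2,0).repeat(2,1))"
```

```text
time_s: 34.38
position: [0.5189, -0.3844, 0.0082]
ft_force: [0.6, -0.0, 0.1]
grip_width: 0.064
gripper_force: 0.0
time_s: 35.05
position: [0.5187, -0.3842, 0.0077]
ft_force: [-0.3, 0.7, 5.7]
grip_width: 0.0381
gripper_force: 50.1
time_s: 35.8
position: [0.5179, -0.3835, 0.1656]
ft_force: [0.1, 0.2, -1.5]
grip_width: 0.0381
gripper_force: 50.3
t 35.8 p [ 0.5179 -0.3835  0.1656] w 0.0381 q6 -59.4 roll -0.00(or 36.00) shift x 11.96 y 1.66 z 2.39
```

View pics/t8.png

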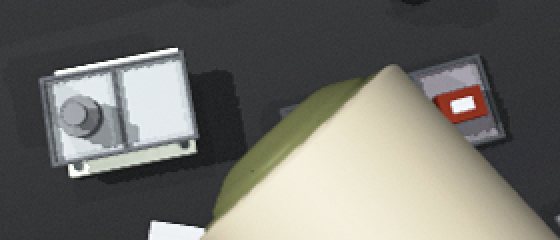

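```bash
python3 -m jog '[{"linear":[0.3,0.05,0],"roll":0},{"linear":[0.5,0.1,0],"roll":0},{"linear":[0.7,0.1,0],"roll":0},{"linear":[0.8,0.1,0],"roll":0},{"linear":[0.8,0.1,0],"roll":0},{"linear":[0.8,0.1,0],"roll":0},{"linear":[0.8,0.1,0],"roll":0},{"linear":[0.8,0.1,0],"roll":0},{"linear":[0.8,0.1,0],"roll":0},{"linear":[0.8,0.1,0],"roll":0},{"linear":[0.8,0.1,0],"roll":0},{"linear":[0.8,0.1,0],"roll":0}]' | sed -n '1,2p;4,6p'
python3 -m jog '[{"linear":[0.8,0.1,0],"roll":0},{"linear":[0.8,0.1,0],"roll":0},{"linear":[0.7,0.1,0],"roll":0},{"linear":[0.5,0.1,0],"roll":0},{"linear":[0.3,0.1,0],"roll":0},{"linear":[0.1,0,0],"roll":0},{"linear":[0,0,0.4],"roll":0},{"linear":[0,0,0.6],"roll":0},{"linear":[0,0,0.6],"roll":0},{"linear":[0,0,0.4],"roll":0},{"linear":[0,0,0],"roll":0},{"linear":[0,0,0],"roll":0}]' | sed -n '1,2p;4,6p'
python3 -c "
from h import *
go(.480,.098,.05,12.4)
c=optics.calibration('wrist');w=optics.get_image('wrist')[:,:,::-1];s=optics.get_image('scene')[:,:,::-1]
cv2.imwrite('pics/w9.png',np.hstack([cv2.resize(w,(426,320)),cv2.resize(s[90:250,260:420],(320,320))]))"
```

```text
time_s: 36.85
position: [0.4874, -0.0324, 0.165]
ft_force: [-0.5, -1.1, -1.3]
grip_width: 0.0388
gripper_force: 50.3
time_s: 37.85
position: [0.4802, 0.0948, 0.0857]
ft_force: [-0.3, -0.0, 0.4]
grip_width: 0.0384
gripper_force: 50.4
t 37.85 p [0.4802 0.0948 0.0857] w 0.0384 q6 -15.1 roll -0.01(or 35.99) shift x 0.08 y 0.01 z 0.89
```

View pics/w9.png

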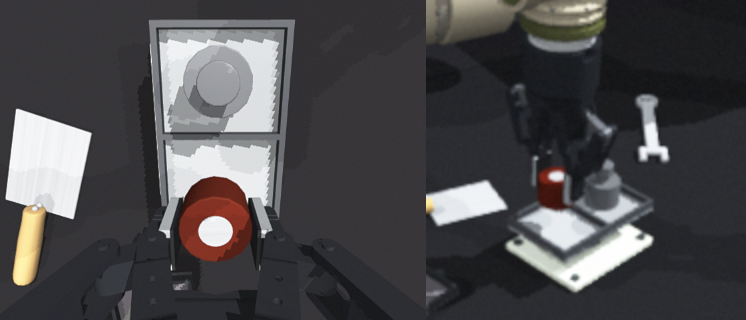

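The weight stands upright and centred in the far bay; the round mount is over the near bay. Lower to about the balanced height.

```bash
python3 -m jog '[{"linear":[0.05,0,0.2],"roll":0},{"linear":[0,0,0.2],"roll":0},{"linear":[0,0,0.15],"roll":0},{"linear":[0,0,0.1],"roll":0},{"linear":[0,0,0.08],"roll":0},{"linear":[0,0,0.05],"roll":0},{"linear":[0,0,0.05],"roll":0},{"linear":[0,0,0.03],"roll":0},{"linear":[0,0,0],"roll":0},{"linear":[0,0,0],"roll":0},{"linear":[0,0,0],"roll":0}]' | sed -n '1,2p;4,6p'
python3 -c "
from h import *
go(.480,.098,.05,12.4)"
```

```text
time_s: 38.87
position: [0.4803, 0.0972, 0.0523]
ft_force: [0.2, 0.5, -0.3]
grip_width: 0.0383
gripper_force: 50.4
t 38.87 p [0.4803 0.0972 0.0523] w 0.0383 q6 -14.8 roll -0.00(or 36.00) shift x 0.02 y -0.00 z 0.06
```

```bash
python3 -m jog '[{"linear":[0,0,0.05],"roll":0},{"linear":[0,0,0],"roll":0},{"linear":[0,0,0],"roll":0}]' | sed -n '1,2p;4,6p'
python3 -m jog '[{"linear":[0,0,0],"roll":0},{"linear":[0,0,0],"roll":0},{"linear":[0,0,0],"roll":0},{"linear":[0,0,0],"roll":0},{"linear":[0,0,0],"roll":0},{"linear":[0,0,-0.1],"roll":0},{"linear":[0,0,-0.3],"roll":0},{"linear":[0,0,-0.8],"roll":0},{"linear":[0,0,-0.8],"roll":0},{"linear":[0,0,-0.8],"roll":0},{"linear":[0,0,-0.8],"roll":0},{"linear":[0,0,-0.4],"roll":0}]' 0.3 40 | sed -n '1,2p;4,6p'
python3 -m jog '[{"linear":[0.8,0,0],"roll":0},{"linear":[0.8,0,0],"roll":0},{"linear":[0.8,0,0],"roll":0},{"linear":[0.8,0,0],"roll":0},{"linear":[0.8,0,0],"roll":0},{"linear":[0.8,0,0],"roll":0},{"linear":[0.8,0,0],"roll":0},{"linear":[0.8,0,0],"roll":0},{"linear":[0.8,0,0],"roll":0},{"linear":[0,0,0],"roll":0},{"linear":[0,0,0],"roll":0}]' | sed -n '1,2p;4,6p'
python3 -c "
from h import *
t=optics.get_image('top')[:,:,::-1];s=optics.get_image('scene')[:,:,::-1]
cv2.imwrite('pics/f.png',np.vstack([cv2.resize(t[260:360,190:450],(780,300)),cv2.resize(s[150:300,150:540],(780,300))]))"
```

```text
time_s: 39.12
position: [0.4802, 0.0972, 0.0501]
ft_force: [-0.9, 0.3, -1.2]
grip_width: 0.0381
gripper_force: 50.4
time_s: 40.12
position: [0.481, 0.0972, 0.2142]
ft_force: [-0.0, -0.8, 0.9]
grip_width: 0.0555
gripper_force: 0.0
time_s: 41.03
position: [0.4178, 0.3795, 0.2101]
ft_force: [1.2, -0.7, -0.0]
grip_width: 0.0552
gripper_force: 0.0
```

View pics/f.png

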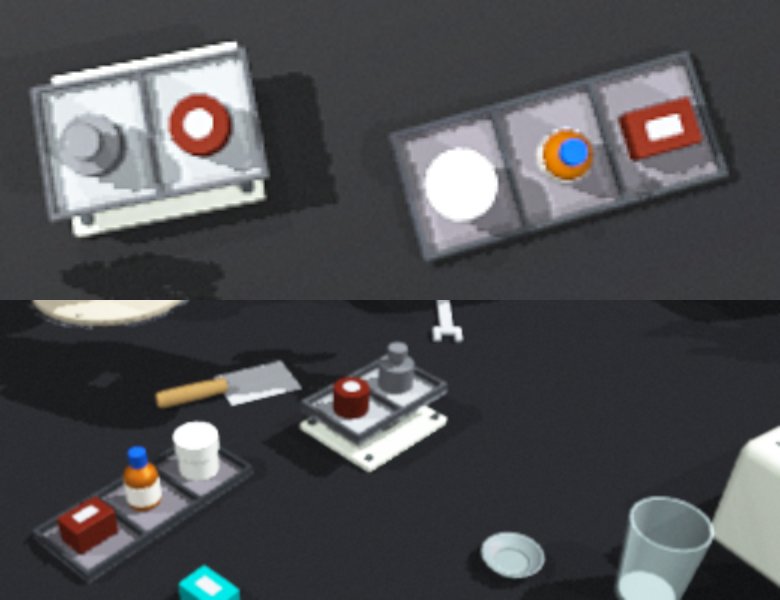

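All five stand upright, one in each bay near its centre, with the gripper clear of them.

```bash
python3 -m jog '[{"linear":[0,0,0],"roll":0},{"linear":[0,0,0],"roll":0},{"linear":[0,0,0],"roll":0},{"linear":[0,0,0],"roll":0},{"linear":[0,0,0],"roll":0},{"linear":[0,0,0],"roll":0}]' | head -1; python3 -c "
from rig import env
print(env.close_job())"
```

```text
time_s: 41.63
the job is handed in; nothing more can be done
None
```

I handed the job in at about 42 s; the last pictures show the round mount and weight on the lift and the block mount, bottle and jar in the tray, each upright in its own bay, though no verdict came back.

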